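# Hold a tank bracket against the gauged fence

## Robot

A 6-joint arm with a two-finger parallel gripper is mounted at the origin on the work surface. World frame = base frame: x ahead of the robot, y to its left, z up, the work surface at z = 0. Lengths are in m, angles in rad, forces in N, time in s.
With the tool pointing down it reaches from about 0.325 to 0.875 m from the base axis. Payload 4.4 kg.
Tool frame: the origin (TCP) lies midway between the tips of the shut fingers; the grasp point (between the pads) lies 19 mm behind it; z points along the fingers, y is the direction in which the jaws open and shut (so a half turn about z gives the same grasp; the last joint's range is limited). The gripper opens to 85 mm and grips with 20 to 120 N. Pads are 22 mm wide; open, the fingers measure 114 mm over their backs; the gripper's body (76 mm by 85 mm) begins 54 mm behind the grasp point. The pads swing forward as they close: fully open they stand 13 mm farther back than shut.
Start: joints at [-1.476, 0.207, 1.542, -0, 1.393, -0.15], TCP at [0.139, -0.558, 0.231] pointing down, gripper open.
Joint ranges: [-2.73, 2.73], [-0.86, 2.22], [0.23, 2.46], [-1.11, 4.25], [0.08, 2.63], [-2.82, 2.82]. Speed limits (rad/s): [2.79, 2.79, 3.14, 3.14, 3.14, 3.14].

## Interface

Orientations are given as a 3x3 rotation matrix whose columns are the frame's x, y, z axes.
In Python, from workcell import readout, eyes, job gives the robot as it stands.
- The arm moves only by the tool apply_moves, never from a script. Its argument "deltas" is a list of rows, each an object of numbers: "dx", "dy", "dz": the shift along the world's x, y, z in cm; "wx", "wy", "wz": the turn, a rotation vector about the world's x, y, z in degrees. A call has 1 to 20 rows; each row shifts and turns the commanded pose from where the row before left it; what a row does not reach is not made up. A row lasts 1/12 s, in which the tool goes at most 41.7 mm and 7.16 degrees, less where a joint would pass 70% of its speed; a pose out of reach is approached as far as the arm can. A call is refused whole if a number of a shift passes 4.17 or a number of a turn 7.16, either way. A call with a gripper value outside its range is refused whole. "gripper" is the opening in per cent of the stroke, from 0 (shut) to 100 (fully open), set as the call begins (left out, the last holds). The fingers move at their own pace and stop on an object; the grip force is fixed at half the most. Time passes only in rows, so rows that do not move let the fingers close. It gives the time, the measured TCP pose, the force and the opening at its end, in the units of the state.
- readout.state(): the state, without advancing time (a new reading comes with each control period).
- eyes.get_image(name): name is "scene" or "top" or "wrist"; returns a dict with "img" (384x512x3 uint8, red, green, blue), "z_map" (384x512 float32, m along the optical axis (not along the pixel's ray), 0 where there is no reading), "K" (3x3 intrinsics, pixels), "rvec" (rotation vector, rad) and "tvec" (3), from world to camera coordinates, as OpenCV has them. Camera axes: x right, y down, z forward; pixel columns grow to the right and rows downward; lengths in m; the calibration is good to about 2 mm. A picture is of the moment at which its call begins.
- job.sign_off(): hands the job in, once; it reports no verdict.
The state is a dict: "time": time; "joint_positions": joint angles; "dq": joint speeds; "joint_efforts": joint torques, N m; "tool_pos": TCP position; "tcp_rot": TCP orientation; "force": force on the tool from outside, world axes, zero at the start; "torque": the same for the moment, N m; "gripper_width": finger opening in m.
Only numpy, scipy, OpenCV 4.12 (cv2) and the standard library are available. Lean on these libraries where they do the work, as an engineer would, in place of code of your own. Each camera call takes 0.05 s, during which the arm holds its last target. There are 200 camera calls.

## Task

Zero the force gauge on the bracket fixture: with nothing on the fence, turn the tare knob, which carries the dial, until the dial's zero mark is under the needle. Then fetch the loose tank bracket, stand it on the fixture's bed with its flat face flush against the spring-backed fence and centred on it, and press it on gently and steadily with about 12 N (never pushing the fence to the end of its travel) so that I can run the bolts in. Finish while still holding it pressed there, and leave the other things on the bench where they are.

Things in the scene. Friction and masses are not known exactly. Their poses are not given: they have to be found in the camera images.
- fixture: Fixed bracket fixture; origin on the bench top; its level x axis is the pressing direction, towards the fence; z up. Dark steel bed plate 10 mm thick, x -90 to +130, y -70 to +205 mm; its top is free for the bracket up to the fence, between y -70 and +90 mm. Fence face at x = 40 mm (unpressed), centred on y = 0; 40 mm high grey backing block behind it; round gauge centred at x = 0, y = 145 mm.
- dial (a point): Centre of the gauge's white dial, facing up, in a black case 100 mm across; axes as the fixture (it does not turn). The thin needle lies along +x when the fence is free, and turns clockwise from above by 100 rad per metre of joint fence (12 N: 1.0 rad). The dial turns with the knob: a tick each 2 N (1/6 rad), the zero mark its longest and widest; the next longer ones, clockwise, 8 and 16 N.
- fence_mid (a point): Foot of the fence's face at its middle, on the bed's top (10 mm above the bench), with the fence unpressed: this point belongs to the fixture and does not move with the fence. Same axes as the fixture: x is the pressing direction.
- fence (a joint): How far the fence is pushed back, in m: 0 unpressed, end of travel 0.020. The fence is a flat aluminium plate 120 mm wide (y), 47 mm high above the bed, 12 mm thick, with two bolt holes at y = -34 and +34 mm. It slides without friction along the fixture's +x against a spring of 1200 N/m (12 N at 0.010 m).
- tare_grip (a point): The tare knob, on its turning axis, half-way up its grip: an upright grey bar 40 mm long (this point's x axis), 12 mm thick (y), 25 mm high, its foot 45 mm and its top 70 mm above the bench, on a disc 42 mm across in the middle of the dial. The point turns with the knob; its x axis points to the dial's zero mark, at zero along the fixture's x.
- tare (a joint): Angle of the tare knob in rad, positive clockwise seen from above; 0 when the dial's zero mark is under the unloaded needle. The knob turns from -1.6 to 1.6 with light friction (0.06 N m) and stays where it is left. It starts clockwise of zero.
- bracket_mid (a point): Loose aluminium bracket, 0.25 to 0.5 kg, a T from above, 50 mm high. This point: middle of its rib, 25 mm above its underside. The rib runs along x (-30 to +30 mm), 16 mm thick (y): grip it across. At x = +30 to +38 mm is the face plate, 90 mm wide (y), whose flat outer side (+38 mm) goes against the fence; at the rear an upright round boss, radius 14 mm, centred at x = -36 mm.
- bracket_face (a point): Lower edge of the bracket's flat face, at its middle (on the underside, 38 mm along x from bracket_mid); x points out of the face.
- can_mid (a point): Bystander: closed can 60 mm across, 130 mm high, this point at its middle. Leave alone.
- wrench: Bystander: steel open wrench lying flat beyond the fixture. Leave alone.
- mug: Bystander: white mug 80 mm across, 90 mm high, origin at the centre of its underside. Leave alone.
Not all that is in view belongs to the job. There is more than one size of the part that bears bracket_mid; the job needs the largest.

How it is judged:
On the way, in this order (a step that is already met when the one before it is completed fails the run):
1. the dial's zero mark is set under the unloaded gauge's needle with the tare knob (value of joint tare between -0.1 and 0.1 rad and value of joint fence below 0.001 m), for 0.3 s.
2. the bracket is on the bed, pressed flush against the fence with 8 to 16 N (z of bracket_face in the frame of fence_mid between -0.004 and 0.005 m and y of bracket_face in the frame of fence_mid between -0.008 and 0.008 m and x of bracket_face in the frame of fence_mid above 0.003 m and angle between the x axis of bracket_face and the x axis of fence_mid, either way round below 0.07 rad and angle between bracket_face's own z axis and vertical below 0.07 rad and contact force between bracket and fence between 8 and 16 N), for 0.3 s.
At the end, for the whole second after the job is handed in: The robot is still pressing the bracket, at rest, against the fence: contact force 8 to 16 N; underside within 5 mm of the bed's top; centred sideways within 8 mm; face square to the fence and upright within 0.07 rad (4 degrees); tare knob still within 0.12 rad of zero (all of step 2 and value of joint tare between -0.12 and 0.12 rad and (contact force between bracket and the fingers above 3 N or contact force between bracket and the arm above 3 N) and linear speed of bracket below 0.01 m/s); the arm keeps its last pose, push and grip.
It fails at once if the fence is driven to the end of its travel (beyond 18.5 mm) (value of joint fence above 0.0185 m).
It fails at once if a bystander is moved by more than 30 mm or knocked over (distance of any of can_mid, wrench, mug from where it was at the start of the episode above 0.03 m or angle between any of can_mid, mug's own z axis and vertical above 0.5 rad).
It also fails if it takes over 54 s, if anything falls off the work surface, if the arm or the gripper's body presses on something with over 40 N, if the wrist force passes 120 N, or if a joint passes its speed limit or range.

## Working session

There is one attempt and no reset: what is moved stays moved. The work goes in short steps, Python scripts to look and compute and a tool call to move; the robot and the scene stay as the last step left them, time stands still between calls to the robot, and variables do not carry over. Pictures are saved under pics/ and viewed, about 8 in all and at most 12, crops included, and the job is handed in when it is done.

Besides the shell and the picture viewer there is one more tool, called by a JSON object that holds its "method" and its "body". apply_moves: Moves the arm, as the interface text tells. Its arguments: {"type":"object","properties":{"deltas":{"type":"array","items":{"type":"object","properties":{"dx":{"type":"number"},"dy":{"type":"number"},"dz":{"type":"number"},"wx":{"type":"number"},"wy":{"type":"number"},"wz":{"type":"number"}}}},"gripper":{"type":"number"}},"required":["deltas"]}

```bash
mkdir -p pics
cat > h.py <<'E'
import numpy as np,cv2
from workcell import readout,eyes,job
def snap(n,f):
    d=eyes.get_image(n); cv2.imwrite('pics/%s.png'%f,d['img'][:,:,::-1]); np.savez('pics/%s.npz'%f,**d); return d
def load(f): return dict(np.load('pics/%s.npz'%f))
def px(d,u,v,z=None):
    "world point at pixel; z=world height plane or None for depth"
    R=cv2.Rodrigues(d['rvec'])[0]; t=d['tvec'].reshape(3)
    r=np.linalg.inv(d['K'])@[u,v,1.]; c=-R.T@t; w=R.T@r
    s=d['z_map'][int(round(v)),int(round(u))] if z is None else (z-c[2])/w[2]
    return c+s*w
def proj(d,p): return cv2.projectPoints(np.array(p,float).reshape(-1,3),d['rvec'],d['tvec'],d['K'],None)[0].reshape(-1,2)
def crop(f,u0,v0,u1,v1,s,o):
    cv2.imwrite('pics/%s.png'%o,cv2.resize(cv2.imread('pics/%s.png'%f)[v0:v1,u0:u1],None,fx=s,fy=s,interpolation=cv2.INTER_CUBIC))
E
python3 - <<'E'
from h import *
a=snap('top','top0');b=snap('scene','sc0')
im=np.hstack([cv2.imread('pics/top0.png'),cv2.imread('pics/sc0.png')])
cv2.imwrite('pics/both.png',np.vstack([im[:,:512],im[:,512:]])[:,:])
print(readout.state()['time'])
E
python3 -c "
import cv2;cv2.imwrite('pics/top0b.png',cv2.resize(cv2.imread('pics/top0.png'),(800,600),interpolation=cv2.INTER_CUBIC))"
```

```text
0.1
```

View pics/top0b.png

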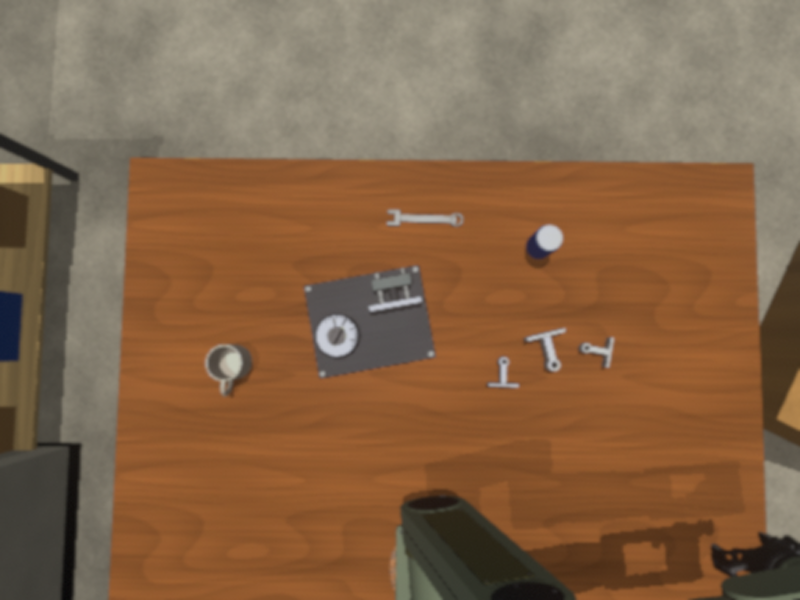

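View pics/sc0.png

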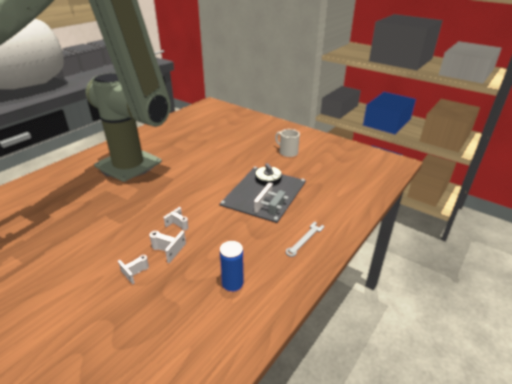

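The top view (800x600) shows three brackets: small ones at (503,375) and (600,350), and one at (549,348) that looks the largest. The fixture is at (370,320), the fence at (395,304) and the gauge at (336,336). I'll measure these next.

Run:
```python
from h import *
d=load('top0'); s=.64
for n,u,v in [('scTL',308,289),('scTR',415,269),('scBR',431,354),('scBL',322,374)]: print(n,px(d,u*s,v*s,.01).round(4))
print('knob',px(d,336*s,336*s,.07).round(4))
for n,u,v in [('A',503,375),('B',549,348),('C',600,350)]:
    u*=s;v*=s
    print(n,px(d,u,v,.05).round(3))
# masks of brackets via height
K=d['K'];R=cv2.Rodrigues(d['rvec'])[0];t=d['tvec'].reshape(3)
vv,uu=np.mgrid[:384,:512]
P=np.stack([(uu-K[0,2])/K[0,0],(vv-K[1,2])/K[1,1],np.ones_like(uu)],-1)*d['z_map'][...,None]
W=(P-t)@R
m=((W[...,2]>.03)&(W[...,2]<.07)&(uu>300)&(uu<410)&(vv>200)&(vv<260)).astype(np.uint8)
n,l,st,c=cv2.connectedComponentsWithStats(m)
for i in range(1,n):
    q=W[l==i]
    if len(q)>10: print(st[i],q.mean(0).round(3),np.median(q[:,2]).round(3),cv2.minAreaRect((q[:,:2]*1000).astype(np.float32)))
m=(W[...,2]>.035)&(W[...,2]<.085)&(uu>190)&(uu<285)&(vv>165)&(vv<245)
print([ (W[m][:,2].min(),W[m][:,2].max())])
print(K[0,0], (-R.T@t).round(3))
crop('top0',185,160,420,255,3.4,'c1')
```

```text
scTL [0.6334 0.3066 0.01  ]
scTR [0.6831 0.0563 0.01  ]
scBR [0.4848 0.0172 0.01  ]
scBL [0.436  0.2694 0.01  ]
knob [0.5235 0.2312 0.07  ]
A [ 0.44  -0.144  0.05 ]
B [ 0.502 -0.248  0.05 ]
C [ 0.499 -0.363  0.05 ]
[336 210  26  28 203] [ 0.503 -0.248  0.049] 0.05 ((494.6465148925781, -249.64666748046875), (87.22728729248047, 88.72001647949219), 14.584941864013672)
[372 216  21  19 114] [ 0.499 -0.365  0.037] 0.038 ((499.79083251953125, -358.2923583984375), (68.33918762207031, 66.1539535522461), 80.89640808105469)
[313 229  19  19 100] [ 0.442 -0.147  0.038] 0.038 ((447.0934753417969, -148.57101440429688), (63.47883224487305, 63.36288833618164), 85.37246704101562)
[(np.float64(0.03500325313675976), np.float64(0.07551781861974699))]
396.6856541895938 [0.508 0.056 1.456]
```

View pics/c1.png

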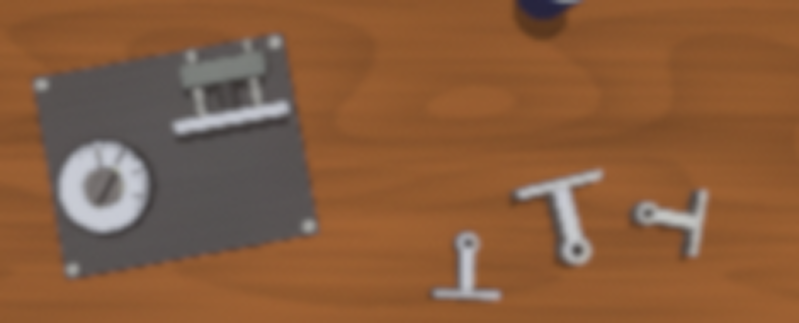

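The candidates are A at (467,270), B at (562,215) and C at (678,222) in the crop. B is 50 mm high with a plate about 90 mm wide, while A and C are 38 mm high and about 65 mm wide. I choose B. The zero mark looks to be about 42° clockwise of the needle.

Run:
```python
from h import *
s=readout.state();print(s['tcp_rot'],s['tool_pos'],s['gripper_width'])
d=eyes.get_image('wrist');R=cv2.Rodrigues(d['rvec'])[0];t=d['tvec'].reshape(3)
print('cam pos',-R.T@t,'in tool',np.array(s['tcp_rot']).T@(-R.T@t-s['tool_pos']),'\n',R@np.array(s['tcp_rot']),d['K'])
```

```text
[[ 9.70184400e-01  2.42367881e-01 -1.98062014e-04]
 [ 2.42367779e-01 -9.70182339e-01  2.02203031e-03]
 [ 2.97918935e-04 -2.00974612e-03 -9.99997936e-01]] [ 0.13928085 -0.55719144  0.23022028] 0.08537647476880923
cam pos [ 0.20562749 -0.54019246  0.37147446] in tool [ 0.06853056 -0.00069569 -0.14123266] 
 [[-8.62667389e-04  9.99999589e-01 -2.80221565e-04]
 [-9.62801609e-01 -9.06295968e-04 -2.70207773e-01]
 [-2.70207916e-01  3.66983399e-05  9.62801995e-01]] [[331.99671439   0.         256.2555808 ]
 [  0.         331.99671439 193.59578884]
 [  0.           0.           1.        ]]
```

{"method": "apply_moves", "body": {"deltas": [{"dx":2.8,"dy":2.3,"dz":0.5},{"dx":2.8,"dy":2.3,"dz":0.5},{"dx":2.8,"dy":2.3,"dz":0.5},{"dx":2.8,"dy":2.3,"dz":0.5},{"dx":2.8,"dy":2.3,"dz":0.5},{"dx":2.8,"dy":2.3,"dz":0.5},{"dx":2.8,"dy":2.3,"dz":0.5},{"dx":2.8,"dy":2.3,"dz":0.5},{"dx":2.8,"dy":2.3,"dz":0.5},{"dx":2.8,"dy":2.3,"dz":0.5},{"dx":2.8,"dy":2.3,"dz":0.5},{"dx":2.8,"dy":2.3,"dz":0.5},{"dx":2.8,"dy":2.3,"dz":0.5},{"dx":2.8,"dy":2.3,"dz":0.5},{}]}}

```text
schema error: expected keys dx, dy, dz, wx, wy, wz
```

Run:
```python
from h import *
snap('wrist','wB')
```

```text
(no output)
```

View pics/wB.png

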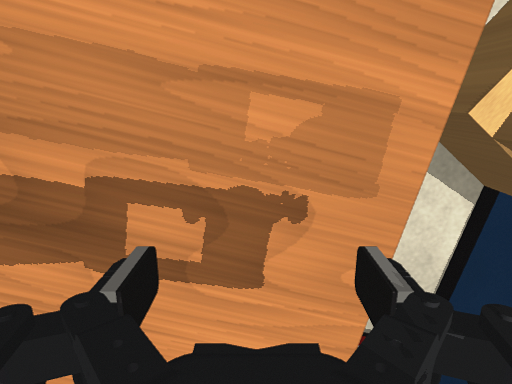

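The pose is unchanged: the call was refused because every row needs all six keys. The picture shows only the bench and the fingers.

{"method": "apply_moves", "body": {"deltas": [{"dx":2.8,"dy":2.3,"dz":0.5,"wx":0,"wy":0,"wz":0},{"dx":2.8,"dy":2.3,"dz":0.5,"wx":0,"wy":0,"wz":0},{"dx":2.8,"dy":2.3,"dz":0.5,"wx":0,"wy":0,"wz":0},{"dx":2.8,"dy":2.3,"dz":0.5,"wx":0,"wy":0,"wz":0},{"dx":2.8,"dy":2.3,"dz":0.5,"wx":0,"wy":0,"wz":0},{"dx":2.8,"dy":2.3,"dz":0.5,"wx":0,"wy":0,"wz":0},{"dx":2.8,"dy":2.3,"dz":0.5,"wx":0,"wy":0,"wz":0},{"dx":2.8,"dy":2.3,"dz":0.5,"wx":0,"wy":0,"wz":0},{"dx":2.8,"dy":2.3,"dz":0.5,"wx":0,"wy":0,"wz":0},{"dx":2.8,"dy":2.3,"dz":0.5,"wx":0,"wy":0,"wz":0},{"dx":2.8,"dy":2.3,"dz":0.5,"wx":0,"wy":0,"wz":0},{"dx":2.8,"dy":2.3,"dz":0.5,"wx":0,"wy":0,"wz":0},{"dx":2.8,"dy":2.3,"dz":0.5,"wx":0,"wy":0,"wz":0},{"dx":2.8,"dy":2.3,"dz":0.5,"wx":0,"wy":0,"wz":0},{"dx":0,"dy":0,"dz":0,"wx":0,"wy":0,"wz":0}]}}

```text
time: 1.45
tool_pos: [0.5357, -0.2315, 0.3022]
tcp_rot: [[0.969, 0.249, 0.004], [0.249, -0.969, 0.002], [0.004, -0.0, -1.0]]
force: [-0.4, 0.2, 0.2]
gripper_width: 0.0855
```

Run:
```python
from h import *
snap('wrist','wB2')
```

```text
(no output)
```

View pics/wB2.png

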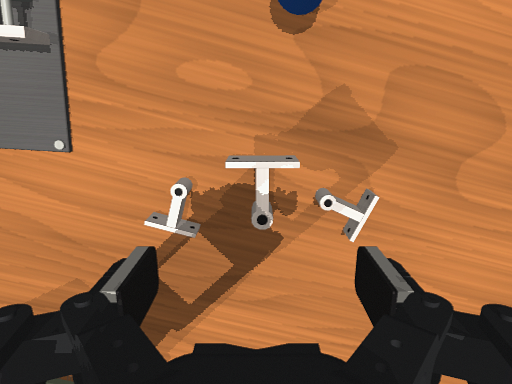

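The largest bracket is in the middle: its plate runs from (226,160) to (299,161) and its boss is at (262,217). I'll fit the bracket from the depth points.

```bash
cat >> h.py <<'E'
def cloud(d):
    K=d['K'];R=cv2.Rodrigues(d['rvec'])[0];t=d['tvec'].reshape(3);z=d['z_map']
    vv,uu=np.mgrid[:z.shape[0],:z.shape[1]]
    P=np.stack([(uu-K[0,2])/K[0,0],(vv-K[1,2])/K[1,1],np.ones(z.shape)],-1)*z[...,None]
    return (P-t)@R,uu,vv
def fitT(q,x0):
    "fit T outline (top surface points xy) -> mid x,y,yaw"
    from scipy.optimize import minimize
    def sd(p,cx,cy,hx,hy):
        a=np.abs(p-[cx,cy])-[hx,hy]; return np.hypot(*np.maximum(a,0).T)+np.minimum(a.max(1),0)
    g=np.stack(np.meshgrid(np.arange(-.055,.045,.001),np.arange(-.05,.05,.001)),-1).reshape(-1,2)
    ins=lambda p:np.minimum(np.minimum(sd(p,0,0,.03,.008),sd(p,.034,0,.004,.045)),np.hypot(p[:,0]+.036,p[:,1])-.014)
    g=g[ins(g)<0]
    from scipy.spatial import cKDTree
    T=cKDTree(q)
    def f(x):
        c,s=np.cos(x[2]),np.sin(x[2]);Rm=np.array([[c,-s],[s,c]])
        e1=np.maximum(ins((q-x[:2])@Rm),0); e2=T.query(g@Rm.T+x[:2])[0]
        return 1e6*((e1**2).mean()+(np.minimum(np.maximum(e2-.0008,0),.006)**2).mean())
    return minimize(f,x0,method='Nelder-Mead',options=dict(xatol=1e-5,fatol=1e-4,initial_simplex=[x0,[x0[0]+.01,*x0[1:]],[x0[0],x0[1]+.01,x0[2]],[*x0[:2],x0[2]+.1]]))
E
python3 - <<'E'
from h import *
d=load('wB2');W,u,v=cloud(d)
m=(u>220)&(u<305)&(v>145)&(v<232)&(W[...,2]>.046)&(W[...,2]<.056)
q=W[m];print(len(q),np.median(q[:,2]))
r=fitT(q[:,:2],[.495,-.247,.25]);print(r.x,np.degrees(r.x[2]),r.fun)
E
```

```text
1408 0.04855723947824467
[ 0.50028496 -0.24700116  0.25352528] 14.525928766770999 0.0006988153324776812
```

{"method": "apply_moves", "body": {"deltas": [{"dx":-0.1,"dy":3.9,"dz":-0.7,"wx":0,"wy":0,"wz":-3.75},{"dx":-0.1,"dy":3.9,"dz":-0.7,"wx":0,"wy":0,"wz":-3.75},{"dx":-0.1,"dy":3.9,"dz":-0.7,"wx":0,"wy":0,"wz":-3.75},{"dx":-0.1,"dy":3.9,"dz":-0.7,"wx":0,"wy":0,"wz":-3.75},{"dx":-0.1,"dy":3.9,"dz":-0.7,"wx":0,"wy":0,"wz":-3.75},{"dx":-0.1,"dy":3.9,"dz":-0.7,"wx":0,"wy":0,"wz":-3.75},{"dx":-0.1,"dy":3.9,"dz":-0.7,"wx":0,"wy":0,"wz":-3.75},{"dx":-0.1,"dy":3.9,"dz":-0.7,"wx":0,"wy":0,"wz":-3.75},{"dx":-0.1,"dy":3.9,"dz":-0.7,"wx":0,"wy":0,"wz":-3.75},{"dx":-0.1,"dy":3.9,"dz":-0.7,"wx":0,"wy":0,"wz":-3.75},{"dx":-0.1,"dy":3.9,"dz":-0.7,"wx":0,"wy":0,"wz":-3.75},{"dx":-0.1,"dy":3.9,"dz":-0.7,"wx":0,"wy":0,"wz":-3.75},{"dx":0,"dy":0,"dz":0,"wx":0,"wy":0,"wz":0},{"dx":0,"dy":0,"dz":0,"wx":0,"wy":0,"wz":0}]}}

```text
time: 2.67
tool_pos: [0.5183, 0.2327, 0.2161]
tcp_rot: [[0.859, -0.512, -0.002], [-0.512, -0.859, -0.001], [-0.001, 0.002, -1.0]]
force: [0.6, -0.4, -0.1]
gripper_width: 0.0858
```

Run:
```python
from h import *
snap('wrist','wG')
crop('wG',106,20,406,300,2,'wGc')
d=load('wG');W,u,v=cloud(d)
m=(W[...,2]>.062)&(W[...,2]<.078)&(np.hypot(W[...,0]-.524,W[...,1]-.233)<.04)
print(m.sum(),np.median(W[m],0),cv2.minAreaRect((W[m][:,:2]*1000).astype(np.float32)),u[m].mean(),v[m].mean())
```

```text
592 [0.52666199 0.23646929 0.06834764] ((525.5867309570312, 237.0924072265625), (12.002476692199707, 40.09251403808594), 62.232818603515625) 248.0625 173.76351351351352
```

View pics/wGc.png

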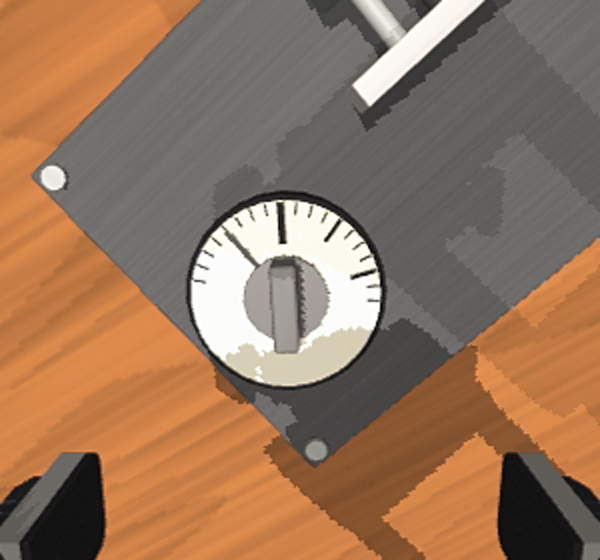

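The crop shows the zero mark from (280,205) to (283,243), the needle from (226,231) to (258,265), and the knob bar along the zero mark.

Run:
```python
from h import *
d=load('wG')
f=lambda a,b:px(d,106+a/2,20+b/2,.043)
def ang(a,b): w=f(*b)-f(*a);return np.degrees(np.arctan2(w[1],w[0]))
print('needle',ang((258,265),(226,231)),'zero',ang((283,243),(280,205)),'centre case',f(286,290))
print('8N',ang((327,240),(340,221)),'16N',ang((352,276),(374,270)))
W,u,v=cloud(d)
# dial height, and case centre by circle fit of dial-level points
m=(W[...,2]>.03)&(W[...,2]<.05)&(np.hypot(W[...,0]-.524,W[...,1]-.233)<.07)
q=W[m];print('dial z',np.median(q[:,2]),cv2.minEnclosingCircle((q[:,:2]*1000).astype(np.float32)))
# fence plate top
m=(W[...,2]>.05)&(W[...,2]<.062)&(W[...,0]>.55)
q=W[m];print(len(q));print(np.median(q,0) if len(q) else '')
s=[px(d,106+a/2,20+b/2,.01) for a,b in((53,178),(316,450))];print(s,np.degrees(np.arctan2(*(s[0]-s[1])[1::-1])))
```

```text
needle 11.778391913292241 zero -26.69731378904814 centre case [0.52894418 0.23461833 0.043     ]
8N -64.95913894206265 16N -105.38626899934927
dial z 0.03602630583369639 ((525.6176147460938, 237.11521911621094), 49.98036193847656)
1475
[0.59439592 0.12324584 0.05556424]
[array([0.63362285, 0.30994441, 0.01      ]), array([0.43622689, 0.27149855, 0.01      ])] 11.021249184251888
```

{"method": "apply_moves", "body": {"deltas": [{"dx":0.3,"dy":0.2,"dz":-2.5,"wx":0,"wy":0,"wz":1.5},{"dx":0.3,"dy":0.2,"dz":-2.5,"wx":0,"wy":0,"wz":1.5},{"dx":0.1,"dy":0,"dz":-2.5,"wx":0,"wy":0,"wz":0},{"dx":0,"dy":0,"dz":-2.5,"wx":0,"wy":0,"wz":0},{"dx":0,"dy":0,"dz":-2.5,"wx":0,"wy":0,"wz":0},{"dx":0,"dy":0,"dz":-1.5,"wx":0,"wy":0,"wz":0},{"dx":0,"dy":0,"dz":-0.5,"wx":0,"wy":0,"wz":0},{"dx":0,"dy":0,"dz":0,"wx":0,"wy":0,"wz":0},{"dx":0,"dy":0,"dz":0,"wx":0,"wy":0,"wz":0}], "gripper": 50}}

```text
time: 3.47
tool_pos: [0.5274, 0.235, 0.0732]
tcp_rot: [[0.882, -0.471, 0.001], [-0.471, -0.882, 0.0], [0.001, -0.001, -1.0]]
force: [0.9, 0.3, 0.1]
gripper_width: 0.0427
```

{"method": "apply_moves", "body": {"deltas": [{"dx":-0.18,"dy":0.2,"dz":-0.9,"wx":0,"wy":0,"wz":0},{"dx":0,"dy":0,"dz":-0.8,"wx":0,"wy":0,"wz":0},{"dx":0,"dy":0,"dz":-0.7,"wx":0,"wy":0,"wz":0},{"dx":0,"dy":0,"dz":0,"wx":0,"wy":0,"wz":0},{"dx":0,"dy":0,"dz":0,"wx":0,"wy":0,"wz":0}]}}

```text
time: 3.88
tool_pos: [0.5239, 0.2381, 0.0475]
tcp_rot: [[0.883, -0.469, -0.002], [-0.469, -0.883, -0.0], [-0.001, 0.001, -1.0]]
force: [0.1, 0.1, -0.0]
gripper_width: 0.043
```

{"method": "apply_moves", "body": {"deltas": [{"dx":0,"dy":0,"dz":0,"wx":0,"wy":0,"wz":0},{"dx":0,"dy":0,"dz":0,"wx":0,"wy":0,"wz":0},{"dx":0,"dy":0,"dz":0,"wx":0,"wy":0,"wz":0},{"dx":0,"dy":0,"dz":0,"wx":0,"wy":0,"wz":0},{"dx":0,"dy":0,"dz":0,"wx":0,"wy":0,"wz":0},{"dx":0,"dy":0,"dz":0,"wx":0,"wy":0,"wz":0}], "gripper": 0}}

```text
time: 4.38
tool_pos: [0.5245, 0.2375, 0.0489]
tcp_rot: [[0.883, -0.469, -0.0], [-0.469, -0.883, -0.001], [0.0, 0.001, -1.0]]
force: [-3.6, -3.5, 5.5]
gripper_width: 0.0107
```

{"method": "apply_moves", "body": {"deltas": [{"dx":0,"dy":0,"dz":0,"wx":0,"wy":0,"wz":4.9},{"dx":0,"dy":0,"dz":0,"wx":0,"wy":0,"wz":4.9},{"dx":0,"dy":0,"dz":0,"wx":0,"wy":0,"wz":4.9},{"dx":0,"dy":0,"dz":0,"wx":0,"wy":0,"wz":4.9},{"dx":0,"dy":0,"dz":0,"wx":0,"wy":0,"wz":4.9},{"dx":0,"dy":0,"dz":0,"wx":0,"wy":0,"wz":4.9},{"dx":0,"dy":0,"dz":0,"wx":0,"wy":0,"wz":4.9},{"dx":0,"dy":0,"dz":0,"wx":0,"wy":0,"wz":4.9},{"dx":0,"dy":0,"dz":0,"wx":0,"wy":0,"wz":0},{"dx":0,"dy":0,"dz":0,"wx":0,"wy":0,"wz":0},{"dx":0,"dy":0,"dz":0,"wx":0,"wy":0,"wz":0}]}}

```text
time: 5.3
tool_pos: [0.5243, 0.2367, 0.0489]
tcp_rot: [[0.981, 0.195, -0.001], [0.195, -0.981, -0.003], [-0.002, 0.002, -1.0]]
force: [-3.1, -7.3, 6.8]
gripper_width: 0.0105
```

{"method": "apply_moves", "body": {"deltas": [{"dx":0,"dy":0,"dz":0,"wx":0,"wy":0,"wz":0},{"dx":0,"dy":0,"dz":0,"wx":0,"wy":0,"wz":0},{"dx":0,"dy":0,"dz":0,"wx":0,"wy":0,"wz":0},{"dx":0,"dy":0,"dz":0,"wx":0,"wy":0,"wz":0},{"dx":0,"dy":0,"dz":1.0,"wx":0,"wy":0,"wz":0},{"dx":0,"dy":0,"dz":2.5,"wx":0,"wy":0,"wz":0},{"dx":0,"dy":0,"dz":4.0,"wx":0,"wy":0,"wz":0},{"dx":0,"dy":0,"dz":4.0,"wx":0,"wy":0,"wz":0},{"dx":0,"dy":0,"dz":4.0,"wx":0,"wy":0,"wz":0},{"dx":0,"dy":0,"dz":0,"wx":0,"wy":0,"wz":0}], "gripper": 60}}

```text
time: 6.13
tool_pos: [0.5306, 0.2402, 0.2147]
tcp_rot: [[0.981, 0.195, 0.019], [0.195, -0.981, 0.006], [0.02, -0.002, -1.0]]
force: [1.3, 0.8, 0.9]
gripper_width: 0.0511
```

Run:
```python
from h import *
d=snap('wrist','wG2')
crop('wG2',106,20,406,300,2,'wG2c')
W,u,v=cloud(d)
m=(W[...,2]>.062)&(W[...,2]<.078)&(np.hypot(W[...,0]-.5256,W[...,1]-.237)<.04)
print(m.sum(),cv2.minAreaRect((W[m][:,:2]*1000).astype(np.float32)))
m=(W[...,2]>.05)&(W[...,2]<.061)&(W[...,0]>.54)&(W[...,1]<.2)
print(m.sum(),cv2.minAreaRect((W[m][:,:2]*1000).astype(np.float32)), u[m].min(),u[m].max(),v[m].min())
```

```text
604 ((525.8701782226562, 237.16326904296875), (40.01628112792969, 11.91160774230957), 11.095870971679688)
1933 ((625.736328125, 108.71994018554688), (67.64219665527344, 120.5266342163086), 10.77599048614502) 352 488 65
```

View pics/wG2c.png

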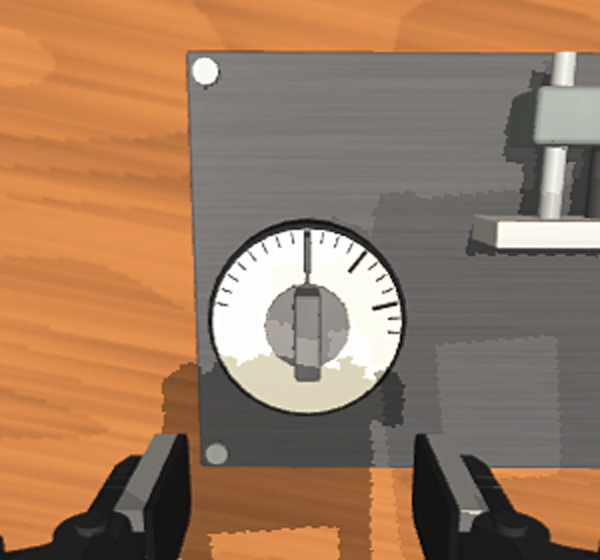

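The needle now lies over the zero mark at (307,255), and the bar yaw is 11.1° against a fixture yaw of 11.0°. Next I'll fetch the bracket.

{"method": "apply_moves", "body": {"deltas": [{"dx":-0.2,"dy":-3.74,"dz":-0.1,"wx":0,"wy":0,"wz":0.25},{"dx":-0.2,"dy":-3.74,"dz":-0.1,"wx":0,"wy":0,"wz":0.25},{"dx":-0.2,"dy":-3.74,"dz":-0.1,"wx":0,"wy":0,"wz":0.25},{"dx":-0.2,"dy":-3.74,"dz":-0.1,"wx":0,"wy":0,"wz":0.25},{"dx":-0.2,"dy":-3.74,"dz":-0.1,"wx":0,"wy":0,"wz":0.25},{"dx":-0.2,"dy":-3.74,"dz":-0.1,"wx":0,"wy":0,"wz":0.25},{"dx":-0.2,"dy":-3.74,"dz":-0.1,"wx":0,"wy":0,"wz":0.25},{"dx":-0.2,"dy":-3.74,"dz":-0.1,"wx":0,"wy":0,"wz":0.25},{"dx":-0.2,"dy":-3.74,"dz":-0.1,"wx":0,"wy":0,"wz":0.25},{"dx":-0.2,"dy":-3.74,"dz":-0.1,"wx":0,"wy":0,"wz":0.25},{"dx":-0.2,"dy":-3.74,"dz":-0.1,"wx":0,"wy":0,"wz":0.25},{"dx":-0.2,"dy":-3.74,"dz":-0.1,"wx":0,"wy":0,"wz":0.25},{"dx":-0.2,"dy":-3.74,"dz":-0.1,"wx":0,"wy":0,"wz":0.25},{"dx":0,"dy":0,"dz":0,"wx":0,"wy":0,"wz":0},{"dx":0,"dy":0,"dz":0,"wx":0,"wy":0,"wz":0},{"dx":0,"dy":0,"dz":0,"wx":0,"wy":0,"wz":0},{"dx":0,"dy":0,"dz":0,"wx":0,"wy":0,"wz":0}]}}

```text
time: 7.6
tool_pos: [0.4983, -0.2466, 0.1897]
tcp_rot: [[0.968, 0.251, -0.001], [0.251, -0.968, 0.001], [-0.001, -0.002, -1.0]]
force: [-0.1, 0.2, -0.1]
gripper_width: 0.051
```

Run:
```python
from h import *
d=snap('wrist','wB3');W,u,v=cloud(d)
m=(W[...,2]>.045)&(W[...,2]<.056)&(np.hypot(W[...,0]-.5,W[...,1]+.247)<.065)
q=W[m];print(len(q),np.median(q[:,2]))
r=fitT(q[:,:2],[.5,-.247,.25]);print(r.x,np.degrees(r.x[2]),r.fun,readout.state()['tool_pos'])
```

```text
2758 0.04860269723063277
[ 0.50002723 -0.24696363  0.25809282] 14.78762920562745 4.5374815452052565e-05 [ 0.49849123 -0.24643798  0.18989801]
```

{"method": "apply_moves", "body": {"deltas": [{"dx":0.3,"dy":0,"dz":-2.5,"wx":0,"wy":0,"wz":0},{"dx":0.2,"dy":0,"dz":-3.0,"wx":0,"wy":0,"wz":0},{"dx":0,"dy":0,"dz":-3.0,"wx":0,"wy":0,"wz":0},{"dx":0,"dy":0,"dz":-2.5,"wx":0,"wy":0,"wz":0},{"dx":0,"dy":0,"dz":-1.0,"wx":0,"wy":0,"wz":0},{"dx":0,"dy":0,"dz":0,"wx":0,"wy":0,"wz":0},{"dx":0,"dy":0,"dz":0,"wx":0,"wy":0,"wz":0},{"dx":0,"dy":0,"dz":0,"wx":0,"wy":0,"wz":0}]}}

```text
time: 8.32
tool_pos: [0.5051, -0.2486, 0.0723]
tcp_rot: [[0.968, 0.251, 0.003], [0.251, -0.968, -0.002], [0.002, 0.003, -1.0]]
force: [0.8, 0.1, -0.3]
gripper_width: 0.0516
```

{"method": "apply_moves", "body": {"deltas": [{"dx":-0.1,"dy":0.2,"dz":-1.8,"wx":0,"wy":0,"wz":0.3},{"dx":0,"dy":0,"dz":-1.8,"wx":0,"wy":0,"wz":0},{"dx":0,"dy":0,"dz":-1.5,"wx":0,"wy":0,"wz":0},{"dx":0,"dy":0,"dz":-0.9,"wx":0,"wy":0,"wz":0},{"dx":0,"dy":0,"dz":-0.4,"wx":0,"wy":0,"wz":0},{"dx":0,"dy":0,"dz":0,"wx":0,"wy":0,"wz":0},{"dx":0,"dy":0,"dz":0,"wx":0,"wy":0,"wz":0},{"dx":0,"dy":0,"dz":0,"wx":0,"wy":0,"wz":0}]}}

```text
time: 8.98
tool_pos: [0.5036, -0.2468, 0.0077]
tcp_rot: [[0.967, 0.255, 0.002], [0.255, -0.967, -0.002], [0.002, 0.002, -1.0]]
force: [0.2, -0.2, -0.6]
gripper_width: 0.0511
```

{"method": "apply_moves", "body": {"deltas": [{"dx":0,"dy":0,"dz":0,"wx":0,"wy":0,"wz":0},{"dx":0,"dy":0,"dz":0,"wx":0,"wy":0,"wz":0},{"dx":0,"dy":0,"dz":0,"wx":0,"wy":0,"wz":0},{"dx":0,"dy":0,"dz":0,"wx":0,"wy":0,"wz":0},{"dx":0,"dy":0,"dz":0,"wx":0,"wy":0,"wz":0},{"dx":0,"dy":0,"dz":0,"wx":0,"wy":0,"wz":0},{"dx":0,"dy":0,"dz":0,"wx":0,"wy":0,"wz":0}], "gripper": 0}}

```text
time: 9.57
tool_pos: [0.5032, -0.2467, 0.007]
tcp_rot: [[0.967, 0.255, 0.001], [0.255, -0.967, -0.001], [0.001, 0.001, -1.0]]
force: [0.4, -1.8, 5.2]
gripper_width: 0.0157
```

{"method": "apply_moves", "body": {"deltas": [{"dx":0,"dy":0,"dz":1.5,"wx":0,"wy":0,"wz":0},{"dx":0,"dy":0,"dz":3.0,"wx":0,"wy":0,"wz":0},{"dx":0,"dy":0,"dz":3.0,"wx":0,"wy":0,"wz":0},{"dx":0,"dy":0,"dz":3.0,"wx":0,"wy":0,"wz":0},{"dx":0.2,"dy":2.8,"dz":0,"wx":0,"wy":0,"wz":-0.3},{"dx":0.2,"dy":2.8,"dz":0,"wx":0,"wy":0,"wz":-0.3},{"dx":0.2,"dy":2.8,"dz":0,"wx":0,"wy":0,"wz":-0.3},{"dx":0.2,"dy":2.8,"dz":0,"wx":0,"wy":0,"wz":-0.3},{"dx":0.2,"dy":2.8,"dz":0,"wx":0,"wy":0,"wz":-0.3},{"dx":0.2,"dy":2.8,"dz":0,"wx":0,"wy":0,"wz":-0.3},{"dx":0.2,"dy":2.8,"dz":0,"wx":0,"wy":0,"wz":-0.3},{"dx":0.2,"dy":2.8,"dz":0,"wx":0,"wy":0,"wz":-0.3},{"dx":0.2,"dy":2.8,"dz":0,"wx":0,"wy":0,"wz":-0.3},{"dx":0.2,"dy":2.8,"dz":0,"wx":0,"wy":0,"wz":-0.3},{"dx":0.3,"dy":2.8,"dz":0,"wx":0,"wy":0,"wz":-0.4},{"dx":0.3,"dy":2.8,"dz":0,"wx":0,"wy":0,"wz":-0.4},{"dx":0,"dy":0,"dz":0,"wx":0,"wy":0,"wz":0},{"dx":0,"dy":0,"dz":0,"wx":0,"wy":0,"wz":0},{"dx":0,"dy":0,"dz":0,"wx":0,"wy":0,"wz":0},{"dx":0,"dy":0,"dz":0,"wx":0,"wy":0,"wz":0}]}}

```text
time: 11.23
tool_pos: [0.5275, 0.0892, 0.1102]
tcp_rot: [[0.982, 0.19, -0.002], [0.19, -0.982, -0.0], [-0.002, -0.0, -1.0]]
force: [-0.5, -0.2, -4.7]
gripper_width: 0.0155
```

Run:
```python
from h import *
d=snap('wrist','wC');s=readout.state();W,u,v=cloud(d)
T=np.array(s['tcp_rot']);print(s['tool_pos'],np.degrees(np.arctan2(T[1,0],T[0,0])),s['force'],s['gripper_width'])
L=(W-np.array(s['tool_pos']))@T
m=(np.abs(L[...,1])<.055)&(L[...,0]>.02)&(L[...,0]<.05)&(L[...,2]>-.06)&(L[...,2]<.02)&(W[...,0]<.585)
# top of plate
q=L[m];print(m.sum(),np.percentile(q,[1,50,99],0).round(4))
t=q[q[:,2]<q[:,2].min()+.006];print(cv2.minAreaRect((t[:,:2]*1000).astype(np.float32)),np.median(t,0))
```

```text
[0.52784268 0.08900849 0.11054244] 10.900940085023423 [-0.21725332 -0.99884264 -3.58590619] 0.015241071815850722
15208 [[ 0.0211 -0.0443 -0.0423]
 [ 0.034  -0.0007 -0.0394]
 [ 0.0347  0.0427  0.006 ]]
((27.41055679321289, -0.9136505126953125), (14.80046558380127, 89.98681640625), 0.13293832540512085) [ 0.03058102 -0.00070381 -0.04103813]
```

View pics/wC.png

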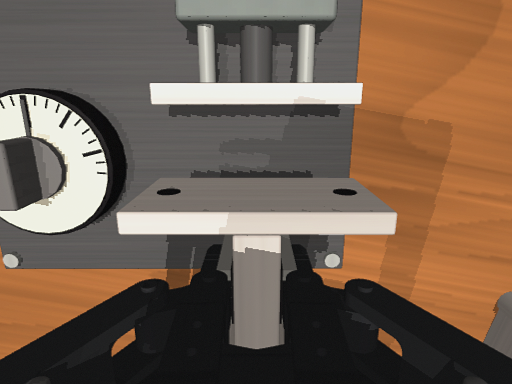

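The picture shows the bracket held square: its plate centre is at column 257 and the fence centre at column 256, with a 31 mm gap. I'll lower it onto the bed.

{"method": "apply_moves", "body": {"deltas": [{"dx":0,"dy":0,"dz":-2.5,"wx":0,"wy":0,"wz":0},{"dx":0,"dy":0,"dz":-2.5,"wx":0,"wy":0,"wz":0},{"dx":0,"dy":0,"dz":-2.0,"wx":0,"wy":0,"wz":0},{"dx":0,"dy":0,"dz":-1.1,"wx":0,"wy":0,"wz":0},{"dx":0,"dy":0,"dz":-0.6,"wx":0,"wy":0,"wz":0},{"dx":0,"dy":0,"dz":-0.3,"wx":0,"wy":0,"wz":0},{"dx":0,"dy":0,"dz":0,"wx":0,"wy":0,"wz":0},{"dx":0,"dy":0,"dz":0,"wx":0,"wy":0,"wz":0},{"dx":0,"dy":0,"dz":0,"wx":0,"wy":0,"wz":0},{"dx":0,"dy":0,"dz":0,"wx":0,"wy":0,"wz":0}]}}

```text
time: 12.12
tool_pos: [0.5297, 0.09, 0.0225]
tcp_rot: [[0.982, 0.19, 0.003], [0.19, -0.982, 0.0], [0.002, 0.0, -1.0]]
force: [0.4, 0.2, -4.1]
gripper_width: 0.0151
```

{"method": "apply_moves", "body": {"deltas": [{"dx":0,"dy":0,"dz":0,"wx":0,"wy":0,"wz":0}]}}

```text
time: 12.2
tool_pos: [0.5293, 0.09, 0.0222]
tcp_rot: [[0.982, 0.191, 0.002], [0.191, -0.982, 0.0], [0.002, 0.0, -1.0]]
force: [-0.0, 1.2, -4.6]
gripper_width: 0.0153
```

{"method": "apply_moves", "body": {"deltas": [{"dx":0,"dy":0,"dz":-0.15,"wx":0,"wy":0,"wz":0},{"dx":0,"dy":0,"dz":-0.15,"wx":0,"wy":0,"wz":0},{"dx":0,"dy":0,"dz":0,"wx":0,"wy":0,"wz":0},{"dx":0,"dy":0,"dz":0,"wx":0,"wy":0,"wz":0}]}}

```text
time: 12.53
tool_pos: [0.5282, 0.09, 0.018]
tcp_rot: [[0.982, 0.19, -0.001], [0.19, -0.982, 0.0], [-0.001, -0.0, -1.0]]
force: [0.1, -0.4, -4.7]
gripper_width: 0.0153
```

{"method": "apply_moves", "body": {"deltas": [{"dx":0,"dy":0,"dz":-0.1,"wx":0,"wy":0,"wz":0},{"dx":0,"dy":0,"dz":0,"wx":0,"wy":0,"wz":0},{"dx":0,"dy":0,"dz":0,"wx":0,"wy":0,"wz":0}]}}

```text
time: 12.78
tool_pos: [0.5285, 0.0899, 0.0172]
tcp_rot: [[0.982, 0.19, -0.0], [0.19, -0.982, 0.0], [-0.0, -0.0, -1.0]]
force: [0.7, 0.5, -5.1]
gripper_width: 0.0153
```

{"method": "apply_moves", "body": {"deltas": [{"dx":0.39,"dy":0.075,"dz":-0.1,"wx":0,"wy":0,"wz":0},{"dx":0.39,"dy":0.075,"dz":0,"wx":0,"wy":0,"wz":0},{"dx":0.39,"dy":0.075,"dz":0,"wx":0,"wy":0,"wz":0},{"dx":0.39,"dy":0.075,"dz":0,"wx":0,"wy":0,"wz":0},{"dx":0.39,"dy":0.075,"dz":0,"wx":0,"wy":0,"wz":0},{"dx":0.39,"dy":0.075,"dz":0,"wx":0,"wy":0,"wz":0},{"dx":0.39,"dy":0.075,"dz":0,"wx":0,"wy":0,"wz":0},{"dx":0,"dy":0,"dz":0,"wx":0,"wy":0,"wz":0},{"dx":0,"dy":0,"dz":0,"wx":0,"wy":0,"wz":0},{"dx":0,"dy":0,"dz":0,"wx":0,"wy":0,"wz":0}]}}

```text
time: 13.62
tool_pos: [0.5567, 0.0952, 0.017]
tcp_rot: [[0.982, 0.19, 0.002], [0.19, -0.982, 0.0], [0.002, 0.0, -1.0]]
force: [-2.1, -1.2, 4.3]
gripper_width: 0.0154
```

{"method": "apply_moves", "body": {"deltas": [{"dx":0.2,"dy":0.04,"dz":0,"wx":0,"wy":0,"wz":0},{"dx":0.2,"dy":0.04,"dz":0,"wx":0,"wy":0,"wz":0},{"dx":0.2,"dy":0.04,"dz":0,"wx":0,"wy":0,"wz":0},{"dx":0,"dy":0,"dz":0,"wx":0,"wy":0,"wz":0},{"dx":0,"dy":0,"dz":0,"wx":0,"wy":0,"wz":0},{"dx":0,"dy":0,"dz":0,"wx":0,"wy":0,"wz":0}]}}

```text
time: 14.12
tool_pos: [0.5584, 0.0957, 0.0172]
tcp_rot: [[0.982, 0.191, -0.008], [0.191, -0.982, -0.002], [-0.008, 0.0, -1.0]]
force: [-14.9, -3.2, 17.7]
gripper_width: 0.0155
```

It is pressing on the bed with too much downward force, so I'll ease up.

{"method": "apply_moves", "body": {"deltas": [{"dx":0,"dy":0,"dz":0.1,"wx":0,"wy":0,"wz":0},{"dx":0,"dy":0,"dz":0.1,"wx":0,"wy":0,"wz":0},{"dx":0,"dy":0,"dz":0,"wx":0,"wy":0,"wz":0},{"dx":0,"dy":0,"dz":0,"wx":0,"wy":0,"wz":0},{"dx":0,"dy":0,"dz":0,"wx":0,"wy":0,"wz":0}]}}

```text
time: 14.53
tool_pos: [0.5609, 0.0962, 0.0173]
tcp_rot: [[0.982, 0.191, -0.002], [0.191, -0.982, -0.0], [-0.002, -0.0, -1.0]]
force: [-2.8, -0.9, -4.8]
gripper_width: 0.0155
```

Run:
```python
from h import *
d=snap('wrist','wD');s=readout.state();W,u,v=cloud(d)
print(s['tool_pos'],s['force'],s['torque'])
crop('wD',0,40,512,300,1.55,'wDc')
```

```text
[0.5609087  0.09625249 0.01730087] [-2.07403602 -1.30893745 -5.3820062 ] [-0.25627555  0.39595632  0.06716528]
```

View pics/wDc.png

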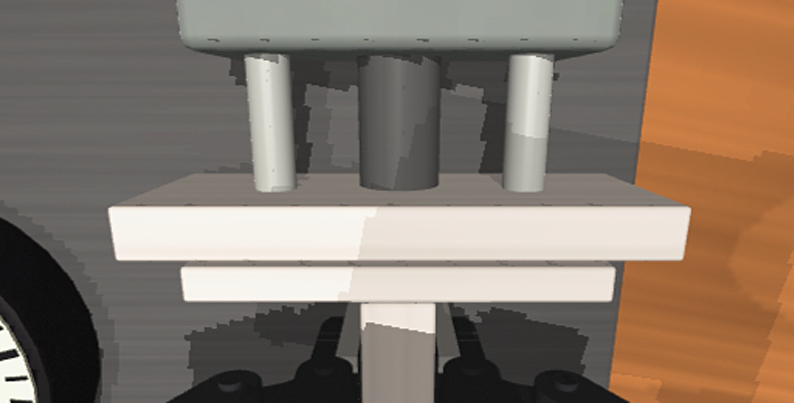

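The bracket is flush with the fence and centred: the fence spans columns 109–691 (centre 400) and the plate 181–615 (centre 398). The load is about 2.5 N, so I'll press further in small steps.

{"method": "apply_moves", "body": {"deltas": [{"dx":0.15,"dy":0.03,"dz":0,"wx":0,"wy":0,"wz":0},{"dx":0.15,"dy":0.03,"dz":0,"wx":0,"wy":0,"wz":0},{"dx":0.15,"dy":0.03,"dz":0,"wx":0,"wy":0,"wz":0},{"dx":0,"dy":0,"dz":0,"wx":0,"wy":0,"wz":0},{"dx":0,"dy":0,"dz":0,"wx":0,"wy":0,"wz":0},{"dx":0,"dy":0,"dz":0,"wx":0,"wy":0,"wz":0},{"dx":0,"dy":0,"dz":0,"wx":0,"wy":0,"wz":0}]}}

```text
time: 15.17
tool_pos: [0.5642, 0.0969, 0.0173]
tcp_rot: [[0.982, 0.191, -0.005], [0.191, -0.982, -0.001], [-0.005, -0.0, -1.0]]
force: [-6.5, -3.4, -4.1]
gripper_width: 0.0156
```

{"method": "apply_moves", "body": {"deltas": [{"dx":0.15,"dy":0.03,"dz":0,"wx":0,"wy":0,"wz":0},{"dx":0.15,"dy":0.03,"dz":0,"wx":0,"wy":0,"wz":0},{"dx":0.15,"dy":0.03,"dz":0,"wx":0,"wy":0,"wz":0},{"dx":0.1,"dy":0.02,"dz":0,"wx":0,"wy":0,"wz":0},{"dx":0,"dy":0,"dz":0,"wx":0,"wy":0,"wz":0},{"dx":0,"dy":0,"dz":0,"wx":0,"wy":0,"wz":0},{"dx":0,"dy":0,"dz":0,"wx":0,"wy":0,"wz":0},{"dx":0,"dy":0,"dz":0,"wx":0,"wy":0,"wz":0},{"dx":0,"dy":0,"dz":0,"wx":0,"wy":0,"wz":0},{"dx":0,"dy":0,"dz":0,"wx":0,"wy":0,"wz":0}]}}

```text
time: 16.0
tool_pos: [0.5681, 0.0977, 0.0173]
tcp_rot: [[0.982, 0.191, -0.008], [0.191, -0.982, -0.001], [-0.009, -0.0, -1.0]]
force: [-11.7, -4.2, 1.4]
gripper_width: 0.0155
```

Run:
```python
from h import *
d=snap('wrist','wE');e=snap('top','topE')
for _ in range(4):
    eyes.get_image('top'); s=readout.state();print(np.round(s['tool_pos'],4),np.round(s['force'],1),np.round(s['torque'],2))
W,u,v=cloud(d)
o=np.array([.5926,.1025,.01]);a=np.radians(11);F=np.array([[np.cos(a),-np.sin(a),0],[np.sin(a),np.cos(a),0],[0,0,1]])
L=(W-o)@F
m=(L[...,2]>.043)&(L[...,2]<.049)&(L[...,0]>-.02)&(L[...,0]<.04)&(abs(L[...,1])<.07)
f=m&(L[...,2]<.0465)
print('tops',np.percentile(L[m],[1,50,99],0).round(4))
# rows of L along column for gap & heights
for c in (150,256,360):
    k=(u==c)&(v>100)&(v<260)&(L[...,2]>.03);print(c,[(int(r),*p.round(4)) for r,p in zip(v[k][::5],L[k][::5])])
crop('wE',0,0,512,300,1.55,'wEc')
```

```text
[0.5681 0.0977 0.0173] [-10.9  -4.4   0.1] [-0.61  1.34  0.05]
[0.5681 0.0977 0.0173] [-11.9  -4.3   0.1] [-0.6   1.39  0.07]
[0.5681 0.0977 0.0173] [-12.2  -4.5   1.3] [-0.55  1.34  0.1 ]
[0.5681 0.0976 0.0173] [-11.6  -5.4   0.1] [-0.6   1.34  0.06]
tops [[-0.018  -0.0574  0.0436]
 [ 0.0128  0.0003  0.046 ]
 [ 0.0218  0.0577  0.049 ]]
150 [(164, np.float64(0.0218), np.float64(0.0388), np.float64(0.0303)), (169, np.float64(0.0217), np.float64(0.0363), np.float64(0.0385)), (174, np.float64(0.0215), np.float64(0.0342), np.float64(0.0452)), (179, np.float64(0.0202), np.float64(0.0339), np.float64(0.0466)), (184, np.float64(0.0183), np.float64(0.0344), np.float64(0.0456)), (189, np.float64(0.0167), np.float64(0.0345), np.float64(0.0459)), (194, np.float64(0.0148), np.float64(0.0349), np.float64(0.0449)), (199, np.float64(0.0136), np.float64(0.0345), np.float64(0.0466)), (204, np.float64(0.0113), np.float64(0.0353), np.float64(0.0447)), (209, np.float64(0.0097), np.float64(0.0353), np.float64(0.0451)), (214, np.float64(0.0092), np.float64(0.0344), np.float64(0.0484)), (219, np.float64(0.
[... 1912 characters left out ...]
), np.float64(0.0456)), (189, np.float64(0.0164), np.float64(-0.0328), np.float64(0.045)), (194, np.float64(0.015), np.float64(-0.0327), np.float64(0.0457)), (199, np.float64(0.0133), np.float64(-0.0329), np.float64(0.0457)), (204, np.float64(0.0116), np.float64(-0.033), np.float64(0.0457)), (209, np.float64(0.0097), np.float64(-0.0334), np.float64(0.0451)), (214, np.float64(0.0093), np.float64(-0.0322), np.float64(0.0489)), (219, np.float64(0.0075), np.float64(-0.0325), np.float64(0.0486)), (224, np.float64(0.0059), np.float64(-0.0325), np.float64(0.0489)), (229, np.float64(0.0039), np.float64(-0.0329), np.float64(0.0481)), (234, np.float64(0.0017), np.float64(-0.0334), np.float64(0.0471))]
```

View pics/wEc.png

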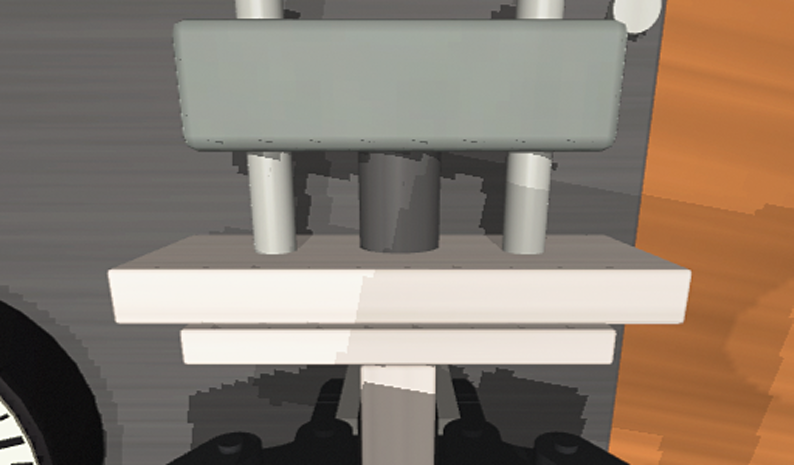

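The fence is pushed back 9.5–9.8 mm, which is 11.4–11.8 N. The face is flush at both sides, centred within 1 mm and sitting on the bed, so I'm handing the job in.

```bash
python3 -c "
from workcell import job
print(job.sign_off())"
```

```text
the job is handed in; nothing more can be done
None
```

The gauge is zeroed, and the largest bracket is on the bed, pressed against the fence with about 12 N. I handed the job in at about 16.3 s, still holding it there.

**Gauge:** I turned the tare knob back about 39°. The needle then lay over the zero mark, with the knob bar at 11.1° against a fixture yaw of 11.0°. I did not look at the knob again at the end, but the arm was not near it after that.

**Press:** Depth readings put the fence 9.5–9.8 mm back, which is about 11.4–11.8 N. The wrist sensor read about 12.3 N along the pressing direction, probably including a little friction on the bed.

**Fit:** The face was flush at both sides, centred within about 1 mm and square. The tool was tilted about 0.5°, and the bracket was resting on the bed.

**What went wrong:** On the first approach I pressed too hard on the bed (about 18 N upward) and the bracket stuck. I raised it 2 mm and carried on. My first move call was also refused because its rows lacked some keys, which cost no robot time.

The bystanders and the two smaller brackets were not touched as far as I know, but I did not check them in a final picture.

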